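# Push the lidded box into line on the pan rail

### The arm

A 6-joint arm with a two-finger parallel gripper is mounted at the origin on the work surface. World frame = base frame: x ahead of the robot, y to its left, z up, the work surface at z = 0. Lengths are in m, angles in rad, forces in N, time in s.
With the tool pointing down it reaches from about 0.325 to 0.775 m from the base axis. Payload 5.5 kg.
Tool frame: the origin (TCP) lies midway between the tips of the shut fingers; the grasp point (between the pads) lies 19 mm behind it; z points along the fingers, y is the line along which they close (so a half turn about z gives the same grasp; the last joint's range is limited). The gripper opens to 88 mm and grips with 3 to 60 N. Pads are 20 mm wide; open, the fingers measure 115 mm over their backs; the gripper's body (75 mm by 178 mm) begins 61 mm behind the grasp point.
Start: joints at [1.188, 0.091, 1.231, -0, 1.82, -0.057], TCP at [0.192, 0.568, 0.223] pointing down, gripper open.
Joint ranges: [-2.87, 2.87], [-0.86, 2.18], [0.17, 2.46], [-1.51, 4.65], [0.06, 2.69], [-2.65, 2.65]. Speed limits (rad/s): [2.57, 2.57, 3.01, 3.14, 3.14, 3.14].

### API

Orientations are given as a rotation vector (axis times angle).
In Python, from rig import sensors, cams, manip, finder gives the robot as it stands.
- The arm moves only by the shell command python3 -m handwheel 'ROWS' [FORCE]. ROWS is JSON, a list of rows, each a list of 3 entries, a list of its own where there are three numbers: the shift along the tool's x, y, z in mm, then the turn about the tool's z in degrees, then the finger opening in mm, from 0 to 87.8. A call has 1 to 20 rows; each row is the pose to reach, as a shift and turn from the pose commanded when the call began, along the tool's axes at that moment; what a row does not reach only later rows make up. A row lasts 1/12 s, in which the tool goes at most 41.7 mm and 7.16 degrees, less where a joint would pass 70% of its speed; a pose out of reach is approached as far as the arm can. A call with a gripper value outside its range is refused whole. The fingers move at their own pace and stop on an object; FORCE is the grip in N (left out, the last holds). Time passes only in rows, so rows that repeat a pose let the fingers close. It gives the time, the measured TCP pose, the force, the opening and the grip force at its end, in the units of the state.
- sensors.observe(): the state, without advancing time (a new reading comes with each control period).
- cams.get_image(name): name is "scene" or "side" or "wrist"; returns a dict with "pixels" (384x512x3 uint8, red, green, blue), "z_map" (384x512 float32, m along the optical axis (not along the pixel's ray), 0 where there is no reading), "fx", "fy", "cx", "cy" (pixels), "T" (4x4, takes a point from camera to world coordinates). Camera axes: x right, y up, looking along -z (the intrinsics and any distortion apply to the point x, -y, -z); pixel columns grow to the right and rows downward; lengths in m; the calibration is good to about 2 mm. A picture is of the moment at which its call begins.
- manip.close_job(): hands the job in; it is judged then, once.
Trained networks look in the newest picture that a camera, given by its name, has taken for a name from the list of things; names that differ only in an ending like _2 or _b are one class to them, and where a whole thing is asked for, a point or a joint stands for the part that bears it (a point fixed in the world has none). Each returns a list of dicts, best first, with "conf" (0 to 1); they miss things now and then, are a little off and sometimes report something else, mostly with a low value. They report only what shows in the picture. A call takes as long as a camera call. They do not tell look-alikes from the thing itself.
- finder.boxes_of(camera, thing): "bbox" ([left, top, right, bottom] in pixels, round what is visible of it).
- finder.masks_of(camera, thing): "mask" (384x512 bool, what is visible of it) and "bbox" ([left, top, right, bottom] in pixels, round what is visible of it).
The state is a dict: "time_s": time; "qpos": joint angles; "joint_vel": joint speeds; "joint_torque": joint torques, N m; "position": TCP position; "tcp_rot": TCP orientation; "force": force on the tool from outside, world axes, zero at the start; "torque": the same for the moment, N m; "width": opening from 0.0 (shut) to 1.0 (fully open); "finger_force": force on a finger pad.
Only numpy, scipy, OpenCV 4.12 (cv2) and the standard library are available. Lean on these libraries where they do the work, as an engineer would, in place of code of your own. Each camera call takes 0.05 s, during which the arm holds its last target. There are 200 camera calls.

### The job

Push the lidded metal box along the worktop into its place in the row: its long side flat against the back rail, and its end right up against the open metal pan that already stands in the rail's corner. Only push it with the fingers: do not lift or tip it and do not touch the handle on its lid. Leave the open pan in its corner and everything else where it stands.

Things in the scene. Friction and masses are not known exactly. Their poses are not given: they have to be found in the camera images.
- lidded_box: the thing to push: plain metal box, flat lid fixed on, dark strap handle on the lid. 100 mm along its x, 150 mm along its y, 55 mm tall to the lid's top; upright sides, too wide for an 88 mm gripper. 0.4 to 0.8 kg. Starts nearer to the robot than the rail and to the -y side of the open pan, turned up to 0.42 rad from the rail. Origin: centre of its underside.
- lid_handle: the strap handle on that lid, not to be touched: a dark bar 7 mm thick, 71 mm long along the box's y, its top 72 mm above the worktop. Origin: centre of the lid's top face, 55 mm above the worktop, in the middle of the box. Moves with the box.
- rail: fixed L-shaped upright steel strip, 45 mm tall, 4 mm thick. Long leg (back rail) along its y from -290 to +264 mm, inner face (to the robot) at its x = 0; flat foot 22 mm wide behind it. Short leg from the +y (left) end towards the robot, x = 0 to -110 mm, inner face at y = +260 mm. Origin: on the worktop at the back rail's inner face. x away from the robot. Turned up to 0.2 rad.
- rail_corner (a point): inner corner of the rail where the two inner faces meet, on the worktop, at (0, 260, 0) mm in the rail's frame
- open_pan: open-topped plain metal pan, 100 mm along its x, 150 mm along its y, 55 mm tall, walls 4 mm, 0.9 kg, loose. Already stands in the rail's corner, long side along the back rail, one end to the short leg (1 to 2 mm off both). Origin: centre of its underside; axes run like the rail's. Its free end is 75 mm to -y of its origin.
- shaker: plain metal shaker, 44 mm across, 86 tall, in front of the open pan; not part of the job, leave it. Origin: centre of its underside.
- oil_bottle: green glass bottle, 64 mm across, 200 tall, on the right; not part of the job, leave it. Origin: centre of its underside.
- bowl: white bowl, 100 mm across, 50 tall, behind the rail; not part of the job, leave it. Origin: centre of its underside.
- jar: amber jar with metal cap, 60 mm across, 70 tall, behind the rail; not part of the job, leave it. Origin: centre of its underside.
- spatula: spatula lying behind the rail, left, about 240 mm long; not part of the job, leave it. Origin: centre of its underside (of its length, lying).
- saucepan: steel saucepan, 130 mm across, 70 tall, long black handle pointing right (its -y), up to 82 mm high; stands near right; not part of the job, leave it. Origin: centre of its underside.
- mug: white mug, 74 mm across, 85 tall, on the right; not part of the job, leave it. Origin: centre of its underside.
Mind the look-alikes: they are no part of the job. What is shaped like the lidded_box but yellow is not meant.

How it is judged:
By the outcome, as a careful person would: the job done as asked, in the order asked, and still so for the second after the job is handed in, with the robot touching nothing.
It also fails if it takes over 45 s, if anything falls off the work surface, if the arm or the gripper's body presses on something with over 40 N, if the wrist force passes 120 N, or if a joint passes its speed limit or range.

## Working session

There is one attempt and no reset: what is moved stays moved. The work goes in short steps, Python scripts to look and compute and a shell command to move; the robot and the scene stay as the last step left them, time stands still between calls to the robot, and variables do not carry over. Pictures are saved under pics/ and viewed, at most 10 in all, crops included, and the job is handed in when it is done.

```bash
mkdir -p pics
cat > h.py <<'E'
import numpy as np,cv2
from rig import sensors,cams,manip,finder
def snap(n,save=None):
    d=cams.get_image(n)
    if save: cv2.imwrite('pics/'+save,d['pixels'][:,:,::-1])
    return d
def cloud(d):
    z=d['z_map'];v,u=np.mgrid[:384,:512]
    p=np.stack([(u-d['cx'])/d['fx']*z,-(v-d['cy'])/d['fy']*z,-z],-1)
    return p@d['T'][:3,:3].T+d['T'][:3,3]
E
python3 - <<'E'
from h import *
print(sensors.observe())
for c in('scene','side'):
    d=snap(c,c+'0.png');P=cloud(d);print(c,d['T'].round(3).tolist(),[k for k in d])
    for t in('lidded_box','lid_handle','open_pan','rail'):
        for m in finder.masks_of(c,t):
            if m['conf']<.2: continue
            q=P[m['mask']&(d['z_map']>0)]
            print(c,t,round(m['conf'],2),m['bbox'],np.median(q,0).round(3),q.min(0).round(3),q.max(0).round(3),d['pixels'][m['mask']].mean(0).round())
E
```

```text
{'time_s': 0.0, 'qpos': array([ 1.18831569e+00,  9.18959436e-02,  1.23185900e+00, -2.74852029e-05,
        1.81978868e+00, -5.66708897e-02]), 'joint_vel': array([ 0.00200503,  0.00086283,  0.00076985,  0.00058634, -0.00107752,
        0.00015629]), 'joint_torque': array([ 6.99719271e-05, -4.46457016e+01, -4.06443036e+01,  6.99667353e-02,
        2.95662554e-02, -1.47504061e-04]), 'position': array([0.1919328 , 0.56817169, 0.22149985]), 'tcp_rot': array([-5.09465664e-01, -3.09960217e+00,  2.99972715e-03]), 'force': array([ 0.28974797,  0.16261111, -0.28645621]), 'torque': array([ 0.00281643, -0.02396597,  0.01255003]), 'finger_force': 0.0, 'width': 1.0018968015041227}
scene [[0.755, -0.344, 0.559, 1.055], [0.656, 0.407, -0.636, -0.636], [-0.009, 0.846, 0.533, 0.558], [0.0, 0.0, 0.0, 1.0]] ['pixels', 'z_map', 'fx', 'fy', 'cx', 'cy', 'T']
scene lidded_box 0.9 [228.7, 133.3, 279.8, 167.8] [0.366 0.156 0.048] [ 0.211  0.049 -0.002] [0.444 0.356 0.073] [144. 132.  38.]
scene lidded_box 0.87 [225.6, 161.6, 288.5, 210.4] [ 0.509 -0.002  0.053] [ 0.391 -0.053 -0.002] [0.542 0.182 0.073] [141.
[... 1135 characters left out ...]
 0.221 0.053] [ 0.292  0.106 -0.003] [0.393 0.258 0.072] [145. 132.  44.]
side lidded_box 0.63 [228.0, 194.7, 283.3, 250.1] [0.482 0.068 0.053] [ 0.433 -0.143 -0.004] [0.554 0.102 0.072] [132. 130. 129.]
side lid_handle 0.56 [310.1, 247.4, 319.4, 275.6] [0.341 0.191 0.07 ] [0.335 0.138 0.053] [0.345 0.213 0.072] [78. 70. 37.]
side lid_handle 0.39 [256.5, 202.2, 260.2, 216.7] [0.484 0.032 0.07 ] [0.481 0.006 0.061] [0.486 0.057 0.072] [50. 48. 47.]
side open_pan 0.92 [136.1, 259.0, 222.5, 340.5] [0.584 0.289 0.019] [ 0.519  0.169 -0.003] [0.662 0.385 0.057] [109. 106. 105.]
side rail 0.59 [121.3, 182.9, 241.8, 361.2] [0.595 0.378 0.016] [ 0.532 -0.155 -0.004] [0.671 0.41  0.055] [31. 29. 28.]
```

```bash
cat >> h.py <<'E'
def rect(q):
    (c,s,a)=cv2.minAreaRect((q[:,:2]*1000).astype(np.float32)); return np.round(c,1),np.round(s,1),round(a,2)
E
python3 - <<'E'
from h import *
for c in('scene','side'):
    d=snap(c);P=cloud(d)
    for t in('lidded_box','open_pan','rail'):
        for m in finder.masks_of(c,t)[:3]:
            k=cv2.erode(m['mask'].astype(np.uint8),np.ones((3,3)))>0
            q=P[m['mask']]; z=q[:,2]
            lo,hi=(.049,.061) if t!='rail' else (.036,.05)
            q=q[(z>lo)&(z<hi)]
            if len(q)<20: continue
            print(c,t,round(m['conf'],2),len(q),rect(q))
            if t=='rail':
                v=cv2.fitLine((q[:,:2]*1000).astype(np.float32),cv2.DIST_HUBER,0,.01,.01).ravel();print(v)
    for t in('shaker','saucepan','mug','oil_bottle','jar','bowl'):
        for m in finder.masks_of(c,t)[:1]:
            q=P[m['mask']];print(c,t,round(m['conf'],2),np.median(q,0).round(3),np.percentile(q,[3,97],axis=0).round(3).tolist())
E
python3 -c "
import cv2
a=cv2.imread('pics/scene0.png');cv2.imwrite('pics/s0.png',cv2.resize(a[90:300,120:420],None,fx=2.6,fy=2.6,interpolation=2))"
```

```text
scene lidded_box 0.82 617 (array([373.6, 147.3]), array([160.7, 213.5]), 0.28)
scene lidded_box 0.72 1011 (array([ 337.5, -129.5]), array([149. , 103.6]), 50.35)
scene lidded_box 0.62 988 (array([488.9,  23.5]), array([151., 101.]), 88.15)
scene open_pan 0.92 240 (array([584.3, 300.4]), array([152.4, 103. ]), 80.99)
scene rail 0.81 448 (array([608.2,  95.9]), array([545.5,   8. ]), 81.78)
[1.4251876e-01 9.8979211e-01 6.0335742e+02 5.6420113e+01]
scene shaker 0.87 [0.486 0.281 0.051] [[0.465, 0.274, 0.001], [0.5, 0.302, 0.082]]
scene saucepan 0.78 [ 0.272 -0.351  0.05 ] [[0.203, -0.499, 0.004], [0.374, -0.3, 0.077]]
scene mug 0.93 [ 0.709 -0.395  0.052] [[0.66, -0.432, 0.003], [0.739, -0.348, 0.085]]
scene oil_bottle 0.73 [ 0.519 -0.47   0.103] [[0.49, -0.494, 0.008], [0.531, -0.437, 0.199]]
scene jar 0.75 [ 0.809 -0.155  0.047] [[0.779, -0.167, 0.006], [0.829, -0.122, 0.071]]
scene bowl 0.67 [0.786 0.016 0.033] [[0.746, -0.05, 0.007], [0.834, 0.041, 0.05]]
side lidded_box 0.78 977 (array([ 333.5, -129.2]), array([151.5, 101.2]), 49.37)
side lidded_box 0.71 1348 (array([484.8,  24.4]), array([151.6,  99.9]), 88.63)
side lidded_box 0.57 2431 (array([341.2, 180.7]), array([151. ,  99.3]), 89.04)
side open_pan 0.72 713 (array([579.6, 301.5]), array([151.8, 101.7]), 81.93)
side rail 0.83 646 (array([551.9, 109.9]), array([549.7, 113.6]), 82.16)
[3.1434320e-02 9.9950582e-01 5.9610406e+02 1.4579306e+02]
side shaker 0.57 [0.47  0.314 0.048] [[0.454, 0.267, -0.001], [0.494, 0.319, 0.083]]
side saucepan 0.7 [ 0.301 -0.334  0.043] [[0.197, -0.589, -0.002], [0.366, -0.296, 0.07]]
side mug 0.74 [ 0.689 -0.366  0.051] [[0.655, -0.43, 0.001], [0.734, -0.343, 0.083]]
side oil_bottle 0.87 [ 0.493 -0.439  0.088] [[0.466, -0.458, 0.011], [0.523, -0.429, 0.188]]
side jar 0.59 [ 0.787 -0.117  0.043] [[0.769, -0.15, 0.005], [0.815, -0.107, 0.069]]
side bowl 0.76 [ 0.79  -0.017  0.033] [[0.741, -0.048, 0.008], [0.83, 0.044, 0.049]]
```

View pics/scene0.png

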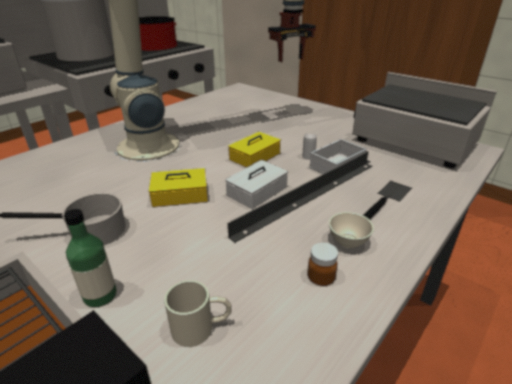

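View pics/side0.png

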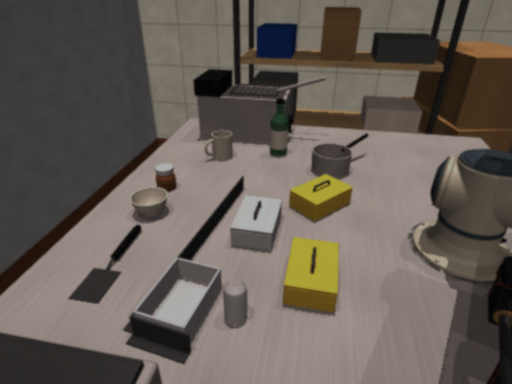

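```bash
python3 -c "
import cv2
a=cv2.imread('pics/side0.png');cv2.imwrite('pics/side0c.png',cv2.resize(a[160:350,110:310],None,fx=3,fy=3,interpolation=2))"
```

```text
(no output)
```

View pics/side0c.png

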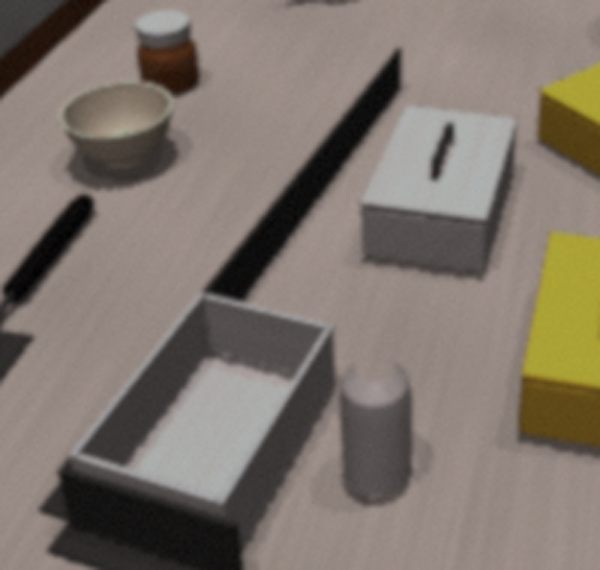

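Three things could be taken for the lidded box: plain grey at scene (257,182) / side (258,220), yellow at scene (255,150) / side (313,272), and yellow at scene (180,187) / side (320,197). The pan, open at scene (340,157), has no lid. I choose the grey one; the crop shows its grey lid and dark strap handle at crop (442,150), and its size measures 151 x 100 mm. The rail's yaw is about -8° with its origin near (607,112) mm. The box is at (487,24) mm with a yaw of about -1.6°.

```bash
cat >> h.py <<'E'
from scipy.spatial.transform import Rotation as R
O=np.array([607.,112.]);YAW=-8.0
c,s=np.cos(np.radians(YAW)),np.sin(np.radians(YAW)); RR=np.array([[c,-s],[s,c]])
def to_rail(p): return RR.T@(np.asarray(p)-O)
def plan(rx,ry,z,toolyaw):
    "target TCP in rail frame mm; toolyaw: direction of tool y relative to rail x, deg"
    o=sensors.observe();M=R.from_rotvec(o['tcp_rot']).as_matrix()
    w=RR@[rx,ry]+O; d=np.r_[w,z]-o['position']*1000
    yw=np.degrees(np.arctan2(M[1,1],M[0,1]))
    t=-((toolyaw+YAW-yw+180)%360-180)
    print('now rail',to_rail(o['position'][:2]*1000).round(1),'z',(o['position'][2]*1000).round(1),'F',o['force'].round(1),'t',round(o['time_s'],2),'yaw-rail',round(yw-YAW,2),'| shift',(M.T@d).round(1),'turn',round(t,1),'q',o['qpos'].round(2))
E
python3 -c "
from h import *
plan(-195,-104,120,90)"
```

```text
now rail [-474.4  394.2] z 222.6 F [-0.5 -0.1 -0.1] t 1.5 yaw-rail 79.33 | shift [-366.8 -437.9  102.6] turn -10.7 q [ 1.19  0.09  1.23 -0.    1.82 -0.06]
```

```bash
python3 -m handwheel '[[[-367,-438,0],-10.7,70],[[-367,-438,0],-10.7,70],[[-367,-438,0],-10.7,70],[[-367,-438,0],-10.7,70],[[-367,-438,0],-10.7,70],[[-367,-438,0],-10.7,70],[[-367,-438,0],-10.7,70],[[-367,-438,0],-10.7,70],[[-367,-438,0],-10.7,70],[[-367,-438,0],-10.7,70],[[-367,-438,0],-10.7,70],[[-367,-438,0],-10.7,70],[[-367,-438,0],-10.7,70],[[-367,-438,0],-10.7,70],[[-367,-438,0],-10.7,70],[[-367,-438,0],-10.7,70],[[-367,-438,0],-10.7,70],[[-367,-438,0],-10.7,70]]'; python3 -c "
from h import *
plan(-195,-104,18,90)"
```

```text
time_s: 3.0
position: [0.3993, 0.0371, 0.2228]
tcp_rot: [0.216, 3.134, 0.001]
force: [1.3, 0.4, -0.1]
width: 0.797
finger_force: 0.0
now rail [-195.3 -103. ] z 222.8 F [ 1.3  0.4 -0.1] t 3.0 yaw-rail 90.13 | shift [-2.000e-01 -1.000e+00  2.048e+02] turn 0.1 q [ 0.01 -0.45  1.71  0.    1.88 -1.43]
```

```bash
python3 -m handwheel '[[[0,0,40],0,70],[[0,0,80],0,70],[[0,0,120],0,70],[[0,0,155],0,70],[[0,0,180],0,70],[[0,0,195],0,70],[[0,0,204],0,70],[[0,0,204],0,70],[[0,0,204],0,70]]'
python3 - <<'E'
from h import *
plan(-195,-104,18,90)
snap('side','side1.png')
E
```

```text
time_s: 3.75
position: [0.3997, 0.0368, 0.0193]
tcp_rot: [0.216, 3.134, 0.0]
force: [0.2, 0.0, -0.2]
width: 0.798
finger_force: 0.0
now rail [-194.8 -103.3] z 19.3 F [ 0.2  0.  -0.2] t 3.75 yaw-rail 90.13 | shift [ 0.2 -0.7  1.3] turn 0.1 q [ 0.01 -0.42  2.05  0.    1.51 -1.43]
```

View pics/side1.png

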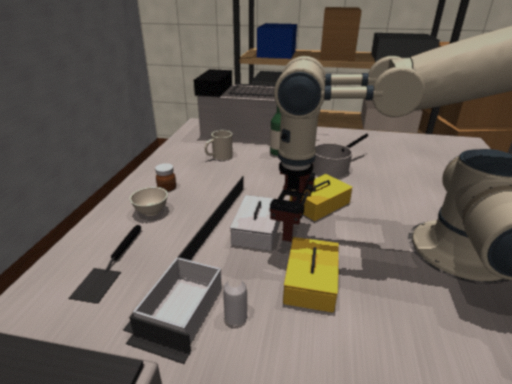

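The fingers are at side (290,225), behind the grey box and clear of both yellow ones. Next I push it to the rail.

```bash
python3 -m handwheel '[[[-6,0,0],0,70],[[-12,0,0],0,70],[[-18,0,0],0,70],[[-23,0,0],0,70],[[-28,0,0],0,70],[[-32,0,0],0,70],[[-36,0,0],0,70],[[-40,0,0],0,70],[[-44,0,0],0,70],[[-48,0,0],0,70],[[-52,0,0],0,70],[[-56,0,0],0,70],[[-60,0,0],0,70],[[-64,0,0],0,70],[[-67,0,0],0,70],[[-70,0,0],0,70],[[-73,0,0],0,70],[[-75,0,0],0,70]]'
cat >> h.py <<'E'
def boxpose():
    for cam in('side','scene'):
        d=snap(cam);P=cloud(d)
        for t in('lidded_box','open_pan'):
            for m in finder.masks_of(cam,t):
                col=d['pixels'][m['mask']].mean(0)
                if m['conf']<.3 or col[0]-col[2]>50: continue
                q=P[m['mask']];q=q[(q[:,2]>.049)&(q[:,2]<.058)]
                if len(q)<50: continue
                C,S,a=rect(q);print(cam,t,round(m['conf'],2),len(q),'rail',to_rail(C).round(1),S,round(a-90-YAW,2))
E
python3 -c "
from h import *
plan(-110,-104,18,90);boxpose()"
```

```text
time_s: 5.3
position: [0.4734, 0.0256, 0.0188]
tcp_rot: [-0.219, -3.131, -0.0]
force: [-7.7, 1.1, 5.8]
width: 0.798
finger_force: 3.7
now rail [-120.3 -104.1] z 18.8 F [-7.7  1.1  5.8] t 5.3 yaw-rail 90.02 | shift [-10.3   0.1   0.7] turn 0.0 q [-0.02 -0.19  1.87  0.    1.47 -1.45]
side lidded_box 0.91 763 rail [ -60.6 -108.4] [151.   99.9] -0.26
side lidded_box 0.68 204 rail [-234.2 -472.6] [252.  122.6] 2.23
side open_pan 0.73 706 rail [-53.9 184. ] [151.9 100.9] -0.02
scene lidded_box 0.62 1071 rail [ -56.1 -109.2] [151.5 101.9] 0.69
scene lidded_box 0.35 246 rail [-49.4 185.4] [155.1 101.8] -0.1
scene open_pan 0.97 240 rail [-49.2 185.5] [155.  101.8] -0.33
```

```bash
python3 -m handwheel '[[[-3,0,0],0,70],[[-5,0,0],0,70],[[-7,0,0],0,70],[[-8,0,0],0,70],[[-9,0,0],0,70],[[-9,0,0],0,70]]'; python3 -c "
from h import *
plan(-110,-104,18,90)"
```

```text
time_s: 6.1
position: [0.4809, 0.0246, 0.0187]
tcp_rot: [-0.218, -3.129, -0.0]
force: [-13.8, 1.8, 9.7]
width: 0.796
finger_force: 6.7
now rail [-112.7 -104.1] z 18.7 F [-13.8   1.8   9.7] t 6.1 yaw-rail 90.03 | shift [-2.7  0.1  0.7] turn 0.0 q [-0.02 -0.17  1.85  0.    1.47 -1.45]
```

```bash
python3 -m handwheel '[[[10,0,0],0,70],[[25,0,0],0,70],[[25,0,-40],0,70],[[25,0,-80],0,60],[[25,0,-110],0,50],[[10,-30,-110],7,50],[[-10,-60,-110],14,50],[[-30,-90,-110],21,50],[[-50,-112,-110],28,50],[[-61,-114,-110],35,50],[[-61,-114,-110],42,50],[[-61,-114,-110],49,50],[[-61,-114,-110],56,50],[[-61,-114,-110],63,50],[[-61,-114,-110],70,50],[[-61,-114,-110],77,50],[[-61,-114,-110],84,50],[[-61,-114,-110],90,50],[[-61,-114,-110],90,50]]'; python3 -c "
from h import *
plan(-50,-216,18,0);boxpose()"
```

```text
time_s: 7.68
position: [0.5279, -0.0973, 0.1284]
tcp_rot: [2.374, 2.056, 0.001]
force: [-0.5, -0.0, -0.1]
width: 0.568
finger_force: 0.0
now rail [ -49.2 -218.3] z 128.4 F [-0.5 -0.  -0.1] t 7.68 yaw-rail -0.19 | shift [  2.3  -1.  110.4] turn -0.2 q [-0.25 -0.08  1.57 -0.    1.65 -0.1 ]
side lidded_box 0.58 1257 rail [ -52.5 -109.1] [152.1 100.3] 0.23
side open_pan 0.82 688 rail [-54.  184.1] [151.9 100.9] -0.16
scene lidded_box 0.96 1104 rail [ -49.1 -108.3] [151.8 101.2] -0.97
scene open_pan 0.75 201 rail [-48.5 183.5] [154.5 100.5] -0.72
```

```bash
python3 -m handwheel '[[[0,0,40],0,50],[[0,0,75],0,50],[[0,0,98],0,50],[[0,0,110],0,50],[[0,0,110],0,50],[[8,0,110],0,50],[[16,0,110],0,50],[[21,0,110],0,50],[[26,0,110],0,50],[[31,0,110],0,50],[[36,0,110],0,50],[[41,0,110],0,50],[[47,0,110],0,50],[[53,0,110],0,50],[[59,0,110],0,50],[[65,0,110],0,50],[[70,0,110],0,50],[[74,0,110],0,50],[[77,0,110],0,50],[[78,0,110],0,50]]'; python3 -c "
from h import *
plan(-50,-50,18,0);boxpose()"
```

```text
time_s: 9.65
position: [0.5396, -0.0205, 0.0212]
tcp_rot: [2.367, 2.059, 0.001]
force: [-1.2, -6.8, 4.0]
width: 0.569
finger_force: 3.3
now rail [ -48.3 -140.6] z 21.2 F [-1.2 -6.8  4. ] t 9.65 yaw-rail 0.04 | shift [90.6 -1.6  2.9] turn 0.0 q [-0.1  -0.02  1.7  -0.    1.45  0.04]
side lidded_box 0.79 1483 rail [-52.6 -53.7] [151.9 101.1] 0.29
side open_pan 0.74 694 rail [-53.6 184.2] [152.3 101.7] -0.62
scene lidded_box 0.57 360 rail [-35.6 -54.7] [148.4  75.9] -0.86
scene open_pan 0.81 242 rail [-50. 184.] [153.7 103. ] -0.25
```

```bash
python3 -m handwheel '[[[5,0,0],0,50],[[10,0,0],0,50],[[15,0,0],0,50],[[20,0,0],0,50],[[26,0,0],0,50],[[32,0,0],0,50],[[38,0,0],0,50],[[44,0,0],0,50],[[50,0,0],0,50],[[56,0,0],0,50],[[61,0,0],0,50],[[66,0,0],0,50],[[70,0,0],0,50],[[73,0,0],0,50],[[76,0,0],0,50],[[78,0,0],0,50],[[79,0,0],0,50],[[79,0,0],0,50]]'; python3 -c "
from h import *
plan(-50,-53,18,0);boxpose()"
```

```text
time_s: 11.45
position: [0.5502, 0.0578, 0.0206]
tcp_rot: [2.368, 2.059, 0.001]
force: [-1.3, -6.2, 5.5]
width: 0.57
finger_force: 3.0
now rail [-48.7 -61.6] z 20.6 F [-1.3 -6.2  5.5] t 11.45 yaw-rail 0.03 | shift [ 8.6 -1.3  2.6] turn 0.0 q [ 0.04  0.02  1.67 -0.    1.45  0.18]
side lidded_box 0.98 1867 rail [-53.4  25.4] [151.2  99.8] -0.3
side open_pan 0.95 682 rail [-54.  184.4] [151.9 100.7] 0.28
scene lidded_box 0.9 332 rail [-38.9  24.8] [152.3  80.6] -0.56
scene open_pan 0.65 228 rail [-48.9 179.3] [163.4 101.6] -0.08
```

```bash
python3 -m handwheel '[[[2,0,0],0,50],[[4,0,0],0,50],[[6,0,0],0,50],[[7,0,0],0,50],[[7,0,0],0,50]]'; python3 -m handwheel '[[[1,0,0],0,50],[[1,0,0],0,50]]'; python3 -m handwheel '[[[1,0,0],0,50],[[1,0,0],0,50]]'; python3 -c "
from h import *
plan(-50,-53,18,0);boxpose()"
```

```text
time_s: 12.17
position: [0.5511, 0.0647, 0.0205]
tcp_rot: [2.368, 2.059, 0.001]
force: [-0.6, -5.8, 5.3]
width: 0.568
finger_force: 3.1
time_s: 12.33
position: [0.5512, 0.0655, 0.0206]
tcp_rot: [2.368, 2.059, 0.001]
force: [-0.6, -7.3, 4.8]
width: 0.568
finger_force: 3.3
time_s: 12.5
position: [0.5514, 0.0665, 0.0206]
tcp_rot: [2.368, 2.059, 0.001]
force: [-0.7, -6.1, 4.6]
width: 0.566
finger_force: 3.3
now rail [-48.8 -52.8] z 20.6 F [-0.7 -6.1  4.6] t 12.5 yaw-rail 0.01 | shift [-0.2 -1.2  2.6] turn 0.0 q [ 0.06  0.03  1.66 -0.    1.45  0.2 ]
side lidded_box 0.66 1881 rail [-52.8  35.3] [154.2 100.2] 0.01
side open_pan 0.64 687 rail [-53.8 183.8] [152.6 100.7] 0.12
scene lidded_box 0.79 358 rail [-44.7  36.2] [154.9  94.4] -0.66
scene open_pan 0.71 98 rail [197.6 -89.5] [95.5 98.6] -56.37
scene open_pan 0.58 182 rail [-50.5 186. ] [153.6 102.7] -0.31
```

Near contact, but the force has not risen yet, so I continue in 1 mm steps.

```bash
for i in 1; do python3 -m handwheel '[[[1,0,0],0,50],[[1,0,0],0,50]]' | grep -E 'force|position'; python3 -m handwheel '[[[1,0,0],0,50],[[1,0,0],0,50]]'| grep -E 'force|position'; done
```

```text
position: [0.5514, 0.0669, 0.0205]
force: [-2.2, -8.7, 4.9]
finger_force: 4.3
position: [0.5514, 0.067, 0.0206]
force: [-1.7, -11.6, 6.5]
finger_force: 5.9
```

```bash
python3 -m handwheel '[[[-8,0,0],0,50],[[-22,0,0],0,50],[[-22,0,-40],0,50],[[-22,0,-80],0,60],[[-22,0,-110],0,70],[[-10,-20,-110],-7,70],[[10,-40,-110],-14,70],[[30,-60,-110],-21,70],[[55,-80,-110],-28,70],[[80,-92,-110],-35,70],[[84,-92,-110],-42,70],[[84,-92,-110],-49,70],[[84,-92,-110],-56,70],[[84,-92,-110],-63,70],[[84,-92,-110],-70,70],[[84,-92,-110],-77,70],[[84,-92,-110],-84,70],[[84,-92,-110],-90,70],[[84,-92,-110],-90,70]]'; python3 -c "
from h import *
plan(-140,32,18,90);boxpose();d=snap('side');cv2.imwrite('pics/s2.png',cv2.resize(d['pixels'][160:350,110:310,::-1],None,fx=3,fy=3,interpolation=2))"
```

```text
time_s: 14.72
position: [0.4709, 0.166, 0.1288]
tcp_rot: [-0.211, -3.134, -0.002]
force: [-0.2, -0.2, 0.6]
width: 0.799
finger_force: 0.0
now rail [-142.3   34.5] z 128.8 F [-0.2 -0.2  0.6] t 14.72 yaw-rail 90.29 | shift [ -2.3  -2.6 110.8] turn 0.3 q [ 0.27 -0.18  1.66  0.    1.66 -1.17]
side lidded_box 0.95 1840 rail [-52.6  35. ] [151.2 100.9] 0.0
side open_pan 0.57 710 rail [-53.9 183.4] [153.3 101.2] -0.47
scene lidded_box 0.78 884 rail [-48.4  35.6] [154.  101.9] -0.41
scene open_pan 0.57 164 rail [-48.2 184.3] [154. 101.] -0.35
```

View pics/s2.png

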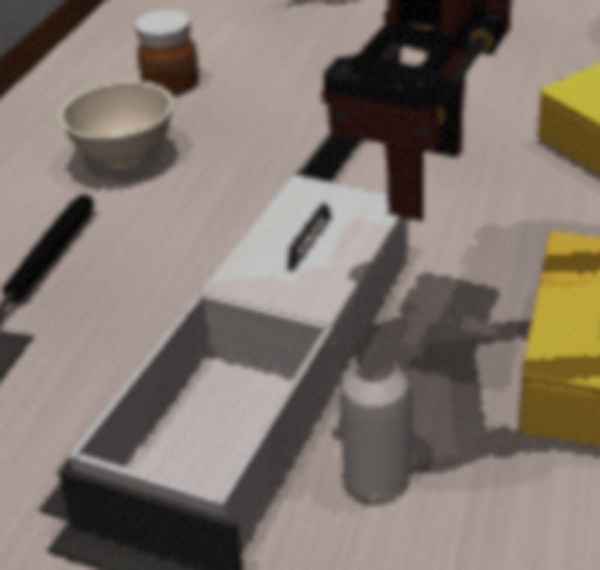

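The lid meets the pan's end at crop (265,310) with no gap, and the rail shows just behind the box. I press once towards the rail to make sure it is flush.

```bash
python3 -m handwheel '[[[0,0,40],0.3,70],[[0,0,75],0.3,70],[[0,0,98],0.3,70],[[0,0,110],0.3,70],[[0,0,110],0.3,70],[[-8,0,110],0.3,70],[[-16,0,110],0.3,70],[[-21,0,110],0.3,70],[[-24,0,110],0.3,70],[[-26,0,110],0.3,70],[[-28,0,110],0.3,70],[[-29,0,110],0.3,70],[[-30,0,110],0.3,70],[[-30,0,110],0.3,70]]';python3 -m handwheel '[[[-1,0,0],0,70],[[-1,0,0],0,70]]';  python3 -c "
from h import *
plan(-110,34,18,90);boxpose()"
```

```text
time_s: 16.23
position: [0.4997, 0.1615, 0.019]
tcp_rot: [-0.225, -3.131, -0.0]
force: [-6.2, -0.4, 4.1]
width: 0.795
finger_force: 3.3
time_s: 16.4
position: [0.5, 0.1614, 0.019]
tcp_rot: [-0.224, -3.129, 0.0]
force: [-10.4, -0.2, 6.2]
width: 0.799
finger_force: 4.8
now rail [-112.8   34.1] z 19.0 F [-10.4  -0.2   6.2] t 16.4 yaw-rail 89.81 | shift [-2.8 -0.1  1. ] turn -0.2 q [ 0.25 -0.05  1.73  0.    1.46 -1.18]
side lidded_box 0.94 1072 rail [-52.1  33.5] [153.   99.1] 0.53
side open_pan 0.82 677 rail [-53.9 184.2] [152.6 100.9] 0.05
scene lidded_box 0.9 908 rail [-52.1  36.3] [156.5 108.1] -0.34
scene open_pan 0.62 216 rail [-50.2 183.8] [153.6 102.1] -0.19
scene open_pan 0.6 101 rail [196.4 -90. ] [97.5 96.5] -27.41
```

```bash
python3 -m handwheel '[[[-1,0,0],0,70],[[-2,0,0],0,70],[[-2,0,0],0,70]]' | grep -E 'pos|force';python3 -m handwheel '[[[8,0,0],0,70],[[25,0,0],0,70],[[35,0,0],0,70],[[35,0,-40],0,70],[[35,0,-80],0,70],[[35,0,-120],0,70],[[35,0,-150],0,70],[[60,-40,-160],0,70],[[90,-80,-160],0,70],[[100,-120,-160],0,70],[[100,-120,-160],0,70]]';  python3 -c "
from h import *
plan(-110,34,18,90);boxpose()
for c in ('scene','side'):
    d=snap(c);P=cloud(d)
    for y in (-30,0,35,70,95):
        m=(P[...,2]>.049)&(P[...,2]<.058);q=P[m][:,:2]*1000;q=(q-O)@RR
        k=q[(abs(q[:,1]-y)<5)&(q[:,0]>-130)&(q[:,0]<30)];print(c,y,np.percentile(k[:,0],[1,99]).round(1))
    cv2.imwrite('pics/f_%s.png'%c,cv2.resize(d['pixels'][110:260,200:400,::-1] if c=='scene' else d['pixels'][160:350,110:310,::-1],None,fx=3,fy=3,interpolation=2))"
```

```text
position: [0.5002, 0.1614, 0.019]
force: [-18.7, -0.6, 11.3]
finger_force: 8.9
time_s: 17.87
position: [0.3859, 0.0538, 0.1794]
tcp_rot: [0.228, 3.131, -0.002]
force: [0.2, 1.3, -0.5]
width: 0.797
finger_force: 0.0
now rail [-210.9  -88.4] z 179.4 F [ 0.2  1.3 -0.5] t 17.87 yaw-rail 89.67 | shift [-99.8 123.2 161.5] turn -0.3 q [ 0.05 -0.5   1.82 -0.    1.82 -1.37]
side lidded_box 0.66 1894 rail [-53.5  35.4] [155.3 101.2] -0.8
side open_pan 0.56 678 rail [-53.8 184.4] [151.5 101.1] 0.15
scene lidded_box 0.76 892 rail [-48.2  35.4] [153.9 101. ] -0.47
scene open_pan 0.9 185 rail [-49. 185.] [149.9 103.7] 0.57
scene -30 [-97.7  -0.8]
scene 0 [-96.8   0.2]
scene 35 [-96.5   0.1]
scene 70 [-97.6   0.1]
scene 95 [-98.    0.7]
side -30 [-101.6   -5.6]
side 0 [-102.1   -3.3]
side 35 [-101.   -6.]
side 70 [-101.2   -4.2]
side 95 [-101.8   -4. ]
```

View pics/f_scene.png

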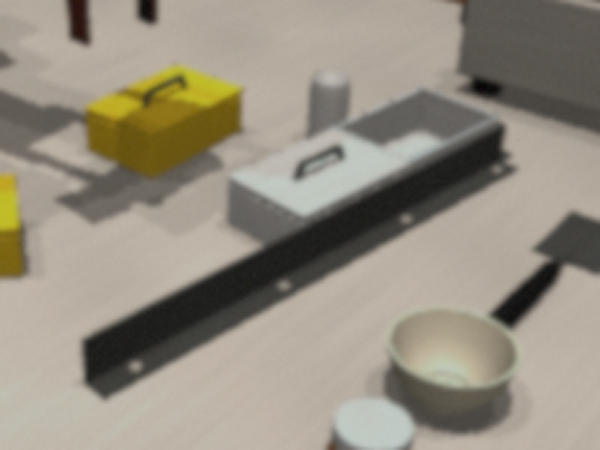

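View pics/f_side.png

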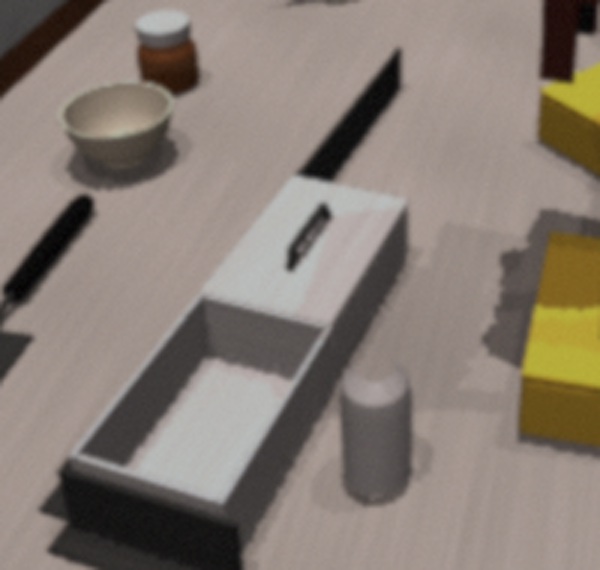

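Both views show the box flush against the rail and butted to the pan: the seam is at side-crop (265,310) and scene-crop (365,160). The pan, shaker and yellow boxes have not moved, so I hand the job in.

```bash
python3 -c "
from rig import manip
print(manip.close_job())"
```

```text
the job is handed in; nothing more can be done
None
```

The grey lidded box is now flat against the back rail with its end against the open pan, the pan is still in its corner, and the job was handed in at about 18 s; the judge's verdict was not shown.

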